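Put a stray hex nut away in the rotary sorter

ROBOT

A 6-joint arm with a two-finger parallel gripper is mounted at the origin on the work surface. World frame = base frame: x ahead of the robot, y to its left, z up, the work surface at z = 0. Lengths are in mm, angles in rad, forces in N, time in s.
With the tool pointing down it reaches from about 300 to 875 mm from the base axis. Payload 6.4 kg.
Tool frame: the origin (TCP) lies on the centre line of the jaws, within the pads' length; the fingertips stand env.nose_length ahead of it and the grasp point (between the pads) lies 11 mm behind it (env.nose_length is the distance from the TCP to the fingertips, in mm); z points along the fingers, y is the direction in which the jaws open and shut (so a half turn about z gives the same grasp; the last joint's range is limited). The gripper opens to 88 mm and grips with 3 to 60 N. Pads are 18 mm wide; open, the fingers measure 123 mm over their backs; the gripper's body (75 mm by 187 mm) begins 45 mm behind the grasp point.
Start: joints at [-1.366, 0.181, 1.607, -0, 1.354, -0.206], TCP at [229.639, -527.169, 246.714] pointing down, gripper open.
Joint ranges: [-2.99, 2.99], [-0.89, 2.07], [0.3, 2.58], [-1.14, 4.28], [0, 2.63], [-3.12, 3.12]. Speed limits (rad/s): [2.57, 2.57, 3.01, 3.14, 3.14, 3.14].

INTERFACE

Orientations are given as a unit quaternion [w, x, y, z].
In Python, from bench import env gives the robot as it stands. The module is installed in compiled form; this text tells all that it offers.
- The arm moves only by the tool drive_tool, never from a script. Its argument "series" is a list of rows, each an object of numbers: "jaw": the gripper command: -1 is shut, 1 is fully open, values between are in proportion; "dx", "dy", "dz": the shift along the tool's x, y, z in cm; "turn": the turn about the tool's z in degrees. In form: [{"jaw": .., "dx": .., "dy": .., "dz": .., "turn": ..}, ...]. A call has 1 to 20 rows; each row shifts and turns the commanded pose from where the row before left it, along the tool's axes as they then stand; what a row does not reach is not made up. A row lasts 1/8 s, in which the tool goes at most 62.5 mm and 10.7 degrees, less where a joint would pass 70% of its speed; a pose out of reach is approached as far as the arm can. A call with a gripper value outside its range is refused whole. The fingers move at their own pace and stop on an object; the grip force is fixed at half the most. Time passes only in rows, so rows that do not move let the fingers close. It gives the time, the measured TCP pose, the force and the opening at its end, in the units of the state.
- env.state(): the state, without advancing time (a new reading comes with each control period).
- env.camera(name): name is "side" or "top" or "wrist"; returns a dict with "pixels" (400x640x3 uint8, red, green, blue), "fovy" (degrees; the focal length in pixels is half the picture's height over the tangent of half this angle, whatever the lens; pixels are square), "cx", "cy" (the principal point, pixels), "distortion" ([k1, k2, p1, p2, k3] as OpenCV has them; the pictures are not rectified), "R" (3x3) and "t" (3): a world point X has camera coordinates R X + t. Camera axes: x right, y down, z forward; pixel columns grow to the right and rows downward; lengths in mm; the calibration is good to about 2 mm. A picture is of the moment at which its call begins. There is no depth.
- env.finish_job(): hands the job in, once; it reports no verdict.
The state is a dict: "time": time; "joint_positions": joint angles; "dq": joint speeds; "joint_efforts": joint torques, N m; "position": TCP position; "ee_rot": TCP orientation; "wrist_force": force on the tool from outside, world axes, zero at the start; "torque": the same for the moment, N m; "gripper_width": opening from 0.0 (shut) to 1.0 (fully open).
Only numpy, scipy, OpenCV 4.12 (cv2) and the standard library are available. Lean on these libraries where they do the work, as an engineer would, in place of code of your own. Each camera call takes 0.05 s, during which the arm holds its last target.

TASK

Put the stray hex nut away in the round grey sorter, in the compartment that has a hex nut fixed on the ledge outside it as a sample. First turn the white cap, pushing its upright post round, until its opening stands squarely over that compartment, then drop the nut in through the opening and leave the cap as it is. Leave the other things on the desk where they lie.

Things in the scene. Friction and masses are not known exactly. Their poses are not given: they have to be found in the camera images.
- sorter: Round grey plastic sorter fixed to the desk; origin at its centre on the desk. Five equal compartments of 72 degrees, 38 to 90 mm from the axis, floor 5 mm and dividers' top 44 mm above the desk. Outside runs a ledge 34 mm high (94 to 130 mm from the axis) with a steel sample part fixed at the middle of four compartments; the unmarked fifth lies along the sorter's x axis.
- sorter_axis (a point): A point on the sorter's upright axis, at the height of the cap's upper face, 50 mm above the desk; axes as the sorter's.
- sample_nut_top (a point): Top centre of the hex nut sample (30 mm across flats, 12 mm high, top 46 mm above the desk), fixed on the ledge 112 mm from the sorter's axis. The direction from the axis to it is the middle of the wanted compartment, which changes. Its own axes mean nothing. The other samples are an L-shaped corner plate, a round solid spacer and a rectangular key.
- cap (a joint): Turn (rad) of the white plastic cap, a disc of radius 94 mm, 5 mm thick, about the sorter's upright axis, growing counter-clockwise from above; 0 = opening over the unmarked compartment. Stops at -3.0 and 3.0, starts within 0.25 of 0, no catches; light friction (about 1 N at the post) keeps it where it is left.
- cap_opening (a point): Middle of the only opening in the cap, 64 mm from the axis, at the cap's upper face, 50 mm above the desk. x points outwards from the axis, z up; turns with the cap. The opening is a wedge right through the cap, 49 mm long radially (40 to 89 mm from the axis), 27 mm wide at its inner end, 53 mm at its middle, 77 mm at its outer end.
- cap_post (a point): Upright round grey post on the cap, point half-way up: 14 mm diameter, 32 mm tall (50 to 82 mm above the desk), 72 mm from the axis, exactly opposite the opening. Push it sideways to turn the cap. A hub disc 32 mm across and 4 mm high sits at the cap's centre.
- nut_center (a point): Centre (half-way up) of the stray loose steel hex nut, lying flat on the desk: 30 mm across flats (35 mm across corners), 16 mm high, 18 mm hole, about 60 g. z is its hole's axis; x is perpendicular to a pair of flats (so are the directions 60 and 120 degrees from x).
- nut: The same stray hex nut; origin at the centre of its underside.
- angle: Bystander: loose flat L-shaped steel corner plate, legs 30 mm long and 9 mm wide, 5 mm thick, lying flat; origin at the middle of its underside's square.
- spacer: Bystander: loose solid steel round spacer, 18 mm diameter, 22 mm tall, standing; origin at its underside.
- jar: Bystander: small shut glass jar with an aluminium lid, 48 mm diameter, 60 mm tall; origin at its underside.
- pin_vise: Bystander: pin vise lying on the desk, about 108 mm long, 12 mm thick; origin under its middle, x along it.
- clamp: Bystander: U-shaped aluminium clamp with a screw lying on the desk, about 90 by 75 mm, 14 mm thick; origin under its middle.

How it is judged (in metres and radians):
On the way, in this order (a step that is already met when the one before it is completed fails the run):
1. the cap's opening stands over the compartment of the hex nut sample (y of sample_nut_top in the frame of cap_opening between -0.018 and 0.018 m and x of sample_nut_top in the frame of cap_opening above 0 m), for 0.2 s.
2. the stray nut is inside that compartment (all of step 1 and horizontal distance between nut_center and sample_nut_top below 0.0745 m and height (world z) of nut_center below 0.032 m and horizontal distance between nut_center and sorter_axis below 0.09 m), for 0.2 s.
At the end, for the whole second after the job is handed in: The nut lies at rest in the hex nut sample's compartment (centre under 32 mm above the desk, within 90 mm of the sorter's axis and 74.5 mm of the sample in plan), and the cap stands still with the middle line of its opening passing within 18 mm (about 9 degrees) of that sample (all of step 2 and linear speed of nut below 0.02 m/s and velocity of joint cap between -0.05 and 0.05 rad/s); the robot touches nothing.
It fails at once if the corner plate is moved more than 30 mm (distance of angle from where it was at the start of the episode above 0.03 m).
It fails at once if the spacer is moved more than 30 mm (distance of spacer from where it was at the start of the episode above 0.03 m).
It fails at once if the jar is moved more than 30 mm (distance of jar from where it was at the start of the episode above 0.03 m).
It fails at once if the pin vise is moved more than 30 mm (distance of pin_vise from where it was at the start of the episode above 0.03 m).
It fails at once if the clamp is moved more than 30 mm (distance of clamp from where it was at the start of the episode above 0.03 m).
It also fails if it takes over 54 s, if anything falls off the work surface, if the arm or the gripper's body presses on something with over 40 N, if the wrist force passes 120 N, or if a joint passes its speed limit or range.

## Working session

There is one attempt and no reset: what is moved stays moved. The work goes in short steps, Python scripts to look and compute and a tool call to move; the robot and the scene stay as the last step left them, time stands still between calls to the robot, and variables do not carry over. Pictures are saved under pics/ and viewed, and the job is handed in when it is done.

Besides the shell and the picture viewer there is one more tool, called after "Call:" by a JSON object that holds its "api" and its "payload", one argument or row to a line. drive_tool: Moves the arm, as the interface text tells. Its arguments: {"type":"object","properties":{"series":{"type":"array"}},"required":["series"]}

```bash
mkdir -p pics
cat > h.py <<'E'
import numpy as np, cv2
from bench import env
def cam(n,f=None):
    c=env.camera(n)
    if f: cv2.imwrite('pics/'+f+'.png',np.ascontiguousarray(c['pixels'][:,:,::-1]))
    return c
def K(c):
    f=200/np.tan(np.radians(c['fovy'])/2); return np.array([[f,0,c['cx']],[0,f,c['cy']],[0,0,1.]])
def ray(c,uv,z):
    uv=np.array(uv,float).reshape(-1,1,2)
    p=cv2.undistortPoints(uv,K(c),np.array(c['distortion'],float)).reshape(-1,2)
    R=np.array(c['R']);t=np.array(c['t'])
    C=-R.T@t; d=np.c_[p,np.ones(len(p))]@R
    return C+d*((z-C[2])/d[:,2])[:,None]
def proj(c,X):
    r=cv2.Rodrigues(np.array(c['R'],float))[0]
    return cv2.projectPoints(np.array(X,float).reshape(-1,1,3),r,np.array(c['t'],float),K(c),np.array(c['distortion'],float))[0].reshape(-1,2)
E
python3 - <<'E'
from h import *
for n in ['top','side','wrist']:
    c=cam(n,n+'0'); R=np.array(c['R']); print(n,c['fovy'],-R.T@np.array(c['t']),c['distortion'])
s=env.state(); print(s['time'],s['position'],s['ee_rot'],s['gripper_width'],env.nose_length)
E
```

```text
top 57.34871508022551 [485.05113063  17.62712953 921.62467285] [-0.00120605  0.          0.          0.          0.        ]
side 49.32105664378172 [ 313.45194115 -841.37071056  652.14144084] [0.03308406 0.         0.         0.         0.        ]
wrist 67.38558550523994 [ 300.54341717 -495.21907441  383.53182335] [-0.03735678  0.          0.          0.          0.        ]
0.15 [ 229.54511917 -526.77780286  246.03761534] [-6.60215104e-04  9.78984432e-01  2.03933924e-01  1.27998816e-05] 1.0042795438315906 8.0
```

View pics/top0.png

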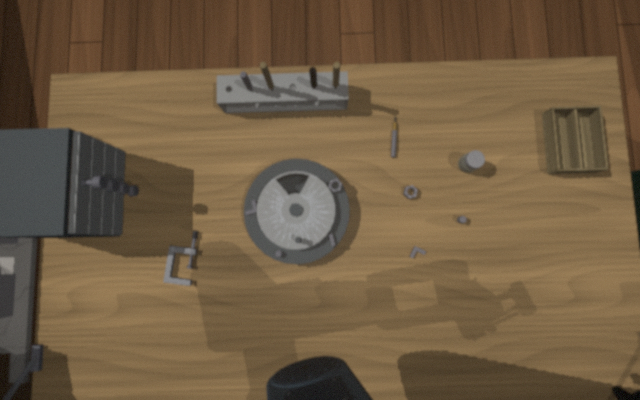

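View pics/side0.png

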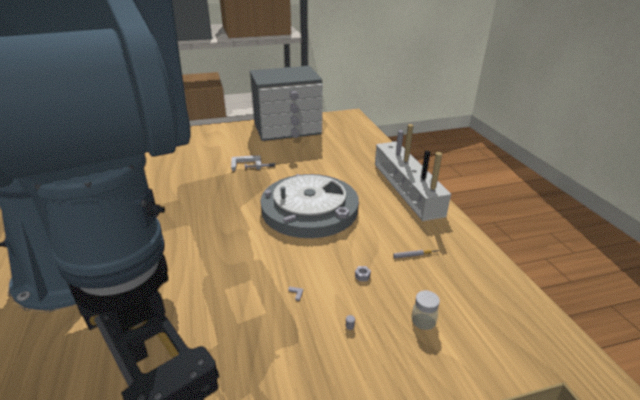

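View pics/wrist0.png

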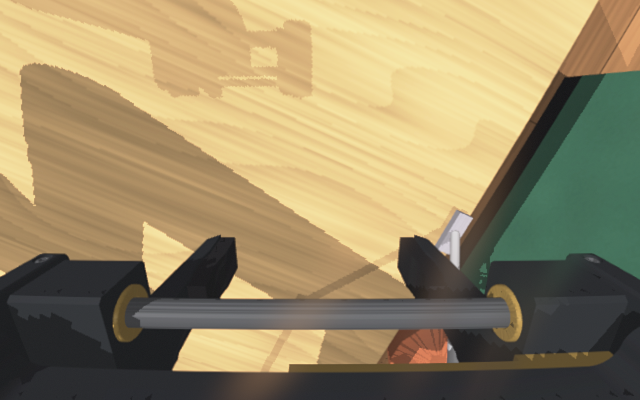

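The top view shows the sorter near (297,211), the nut sample near (336,186), the stray nut near (411,192), the opening near (293,183) and the post near (302,240). I'll enlarge it and measure.

Run:
```python
from h import *
im=cv2.imread('pics/top0.png')
a=cv2.resize(im[145:275,235:435],None,fx=4,fy=4,interpolation=cv2.INTER_CUBIC)
cv2.imwrite('pics/topz.png',cv2.convertScaleAbs(a,alpha=1.5))
c=cam('top')
for n,uv,z in [('axis',(297,211),50),('sample',(336,186),46),('nut',(411,192),16),('post',(300,238),82),('spacer',(462,219),22),('jar',(475,159),60),('vise',(394,140),6),('ang',(417,252),5)]: print(n,ray(c,uv,z).round(1))
```

```text
axis [[559.2  89.8  50. ]]
sample [[617.8  -5.3  46. ]]
nut [[ 602.3 -192.1   16. ]]
post [[494.4  81.3  82. ]]
spacer [[ 531.7 -311.5   22. ]]
jar [[ 671.9 -337.8   60. ]]
vise [[ 738.8 -157.9    6. ]]
ang [[ 453.8 -201.8    5. ]]
```

View pics/topz.png

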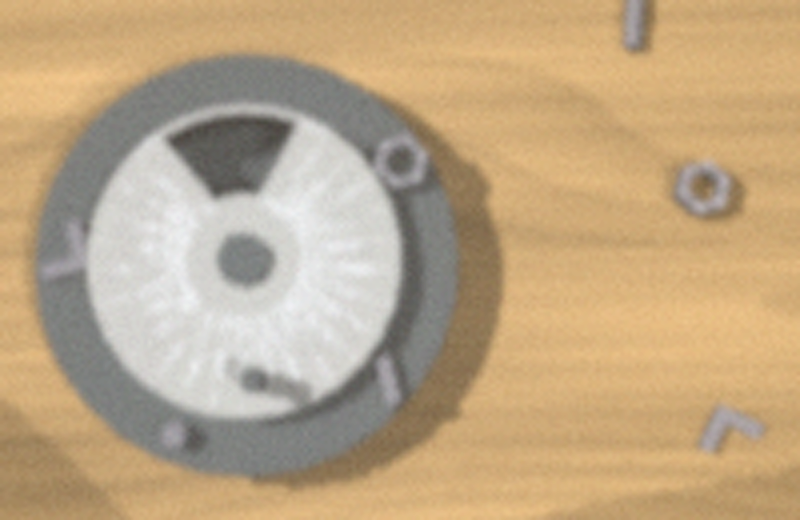

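The zoom (4x) shows the axis at (247,261), the opening at (235,155), the post top at about (240,375), the sample nut at (401,161) and the stray nut at (704,188). Next I'll refine these with masks.

```bash
cat > meas.py <<'E'
from h import *
def measure(show=True,c=None):
    c=c or cam('top'); im=np.ascontiguousarray(c['pixels'][:,:,::-1]); hsv=cv2.cvtColor(im,cv2.COLOR_BGR2HSV)
    S=hsv[...,1].astype(int);V=hsv[...,2].astype(int)
    up=cv2.resize(im,None,fx=4,fy=4,interpolation=cv2.INTER_CUBIC)
    h=cv2.cvtColor(cv2.GaussianBlur(up,(0,0),2),cv2.COLOR_BGR2HSV)
    return c,up,h
def src(p): return (np.array(p,float)+.5)/4-.5
E
python3 - <<'E'
from meas import *
c,up,h=measure()
S=h[...,1].astype(int);V=h[...,2].astype(int)
x0,y0=940,580
for p in [(300,250),(247,261),(235,155),(401,161),(388,150),(704,188),(690,200),(150,100),(600,100),(430,260),(255,378)]:
    print(p,h[y0+p[1],x0+p[0]])
E
```

```text
(300, 250) [ 45   3 148]
(247, 261) [75  6 86]
(235, 155) [23 16 63]
(401, 161) [24 20 63]
(388, 150) [150   5 100]
(704, 188) [ 18 108  90]
(690, 200) [  6  12 106]
(150, 100) [30  6 84]
(600, 100) [ 17 109 136]
(430, 260) [60  6 85]
(255, 378) [60  6 84]
```

```bash
cat >> meas.py <<'E'
def big(m):
    cs,_=cv2.findContours(m.astype(np.uint8),cv2.RETR_EXTERNAL,cv2.CHAIN_APPROX_NONE)
    return max(cs,key=cv2.contourArea)
def cent(k):
    M=cv2.moments(k); return np.array([M['m10']/M['m00'],M['m01']/M['m00']])
def hull_fill(k): return cv2.convexHull(k)
E
python3 - <<'E'
from meas import *
c,up,h=measure()
S=h[...,1].astype(int);V=h[...,2].astype(int)
yy,xx=np.mgrid[:S.shape[0],:S.shape[1]]
# cap disc
k=hull_fill(big((V>112)&(S<40)&(xx>940)&(xx<1450)&(yy>580)&(yy<1120)))
P=ray(c,src(k.reshape(-1,2)),50)[:,:2]
A=np.c_[2*P,np.ones(len(P))];s=np.linalg.lstsq(A,(P**2).sum(1),rcond=None)[0];r=np.sqrt(s[2]+s[0]**2+s[1]**2);print('cap',s[:2],r, np.abs(np.hypot(*(P-s[:2]).T)-r).max())
ax=s[:2]
# hub
m=(V<115)&(np.hypot(xx-1187,yy-841)<50); print('hub',ray(c,src(cent(big(m))),54))
# whole sorter: grey vs wood, ledge rim z=34
k=hull_fill(big((S<45)&(xx>940)&(xx<1450)&(yy>580)&(yy<1120)))
P=ray(c,src(k.reshape(-1,2)),34)[:,:2]
for _ in range(6):
    A=np.c_[2*P,np.ones(len(P))];s=np.linalg.lstsq(A,(P**2).sum(1),rcond=None)[0];r=np.sqrt(s[2]+s[0]**2+s[1]**2)
    d=np.hypot(*(P-s[:2]).T)-r; P=P[np.abs(d)<max(1.5,1.5*d.std())]
print('ledge',s[:2],r,len(P))
# opening
m=(V<95)&(np.hypot(xx-1187,yy-841)<150)&(yy<780)
k=big(m); P=ray(c,src(k.reshape(-1,2)),50)[:,:2]; o=ray(c,src(cent(k)),50)[0]
print('open',o, np.hypot(*(o[:2]-ax)),np.degrees(np.arctan2(*(o[:2]-ax)[::-1])),'r range',np.hypot(*(P-ax).T).min(),np.hypot(*(P-ax).T).max())
# sample nut
m=(V>94)&(np.hypot(xx-1341,yy-741)<34)&~((xx<1315)&(yy<730)&(V>120))
m=m&(np.hypot(xx-1187,yy-841)>160)
k=hull_fill(big(m)); q=ray(c,src(cent(k)),46)[0]; print('sample',q,np.hypot(*(q[:2]-ax)),np.degrees(np.arctan2(*(q[:2]-ax)[::-1])),cv2.minAreaRect(ray(c,src(k.reshape(-1,2)),46)[:,:2].astype(np.float32)))
# stray nut
m=(S<60)&(np.hypot(xx-1644,yy-768)<50)
k=hull_fill(big(m)); P=ray(c,src(k.reshape(-1,2)),16)[:,:2]; q=ray(c,src(cent(k)),14)[0]
print('nut',q,cv2.minAreaRect(P.astype(np.float32)))
for a in range(0,180,5):
    w=P@[np.cos(np.radians(a)),np.sin(np.radians(a))]; print(a,round(float(np.ptp(w)),1),end='; ')
o=up[580:1100,940:1740].copy(); cv2.drawContours(o,[k-[940,580]],-1,(0,0,255),1); cv2.imwrite('pics/n.png',cv2.resize(o[100:280,600:],None,fx=3,fy=3))
E
```

```text
cap [563.06142571  94.12458819] 94.36376123538977 3.748847656924937
hub [[562.20491258  92.05618863  54.        ]]
ledge [562.45448321  92.9438682 ] 128.16313410228275 89
open [629.410405    99.43611869  50.        ] 66.5612455523107 4.577020697534978 r range 40.59933330227711 88.72707417723498
sample [621.80150168  -3.32993667  46.        ] 113.78831635986651 -58.92080409603533 ((621.7067260742188, -2.518735885620117), (30.37816047668457, 31.9752140045166), 65.92445373535156)
nut [ 603.59177021 -190.71450261   14.        ] ((603.4833984375, -190.1734161376953), (32.80778884887695, 33.77738571166992), 76.09485626220703)
0 32.6; 5 32.3; 10 31.7; 15 32.1; 20 32.7; 25 33.3; 30 33.9; 35 34.3; 40 34.5; 45 34.5; 50 34.5; 55 34.5; 60 34.4; 65 34.1; 70 33.6; 75 32.9; 80 33.3; 85 33.9; 90 34.5; 95 35.1; 100 35.4; 105 35.4; 110 35.3; 115 35.0; 120 34.8; 125 34.3; 130 33.5; 135 32.9; 140 32.6; 145 33.1; 150 33.3; 155 33.6; 160 33.8; 165 33.8; 170 33.6; 175 33.1;
```

View pics/n.png

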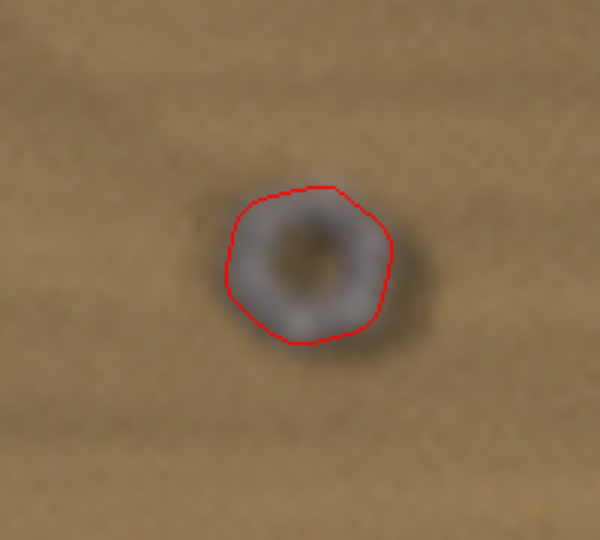

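Both fits agree:

| Item | Measured |
|---|---|
| Axis | about (562.5, 93) |
| Opening | about 5° |
| Sample nut | radius about 113, at −58.5° |
| Stray nut | about (603.5, −190.5) |

The cap needs about −63.5°. My plan is to cage the post between partly open jaws and lead it round. I'll have a planner print the rows.

```bash
cat > plan.py <<'E'
from h import *
from scipy.spatial.transform import Rotation as Ro
def yaw():
    w,x,y,z=env.state()['ee_rot']; R=Ro.from_quat([x,y,z,w]).as_matrix()
    return np.degrees(np.arctan2(R[1,1],R[0,1])) # angle of tool y
def plan(tx,ty,tz,yw,n,p=None,y0=None,dec=2):
    """rows in tool axes; yw = target angle of tool y (deg, ccw), turn = -(delta)"""
    s=env.state(); p=np.array(s['position'] if p is None else p,float); y0=yaw() if y0 is None else y0
    st=(np.array([tx,ty,tz])-p)/n; dt=-(yw-y0)/n; rows=[]; a=y0
    for i in range(n):
        # displacement in frame before the row; tool x = y+90, tool y=a, z down
        r=np.radians(a); ey=np.array([np.cos(r),np.sin(r)]); ex=np.array([-np.sin(r),np.cos(r)])
        rows.append([round(float(v),dec) for v in (st[:2]@ex/10,st[:2]@ey/10,-st[2]/10,dt)]); a-=dt
    return rows
E
python3 - <<'E'
from plan import *
print(yaw(),env.state()['position'])
for r in plan(491,86.5,240,95.3,19): print(r)
E
```

```text
-66.4637868547264 [ 229.61904399 -527.00641323  246.43400764]
[2.55, -2.41, 0.03, -8.51]
[2.88, -2.01, 0.03, -8.51]
[3.14, -1.56, 0.03, -8.51]
[3.34, -1.08, 0.03, -8.51]
[3.46, -0.57, 0.03, -8.51]
[3.51, -0.05, 0.03, -8.51]
[3.48, 0.47, 0.03, -8.51]
[3.37, 0.98, 0.03, -8.51]
[3.19, 1.47, 0.03, -8.51]
[2.94, 1.92, 0.03, -8.51]
[2.62, 2.34, 0.03, -8.51]
[2.24, 2.7, 0.03, -8.51]
[1.82, 3.0, 0.03, -8.51]
[1.35, 3.24, 0.03, -8.51]
[0.86, 3.4, 0.03, -8.51]
[0.35, 3.49, 0.03, -8.51]
[-0.17, 3.51, 0.03, -8.51]
[-0.69, 3.44, 0.03, -8.51]
[-1.19, 3.3, 0.03, -8.51]
```

Call:
{"api": "drive_tool", "payload": {
  "series": [
    {"jaw": -0.35, "dx": 2.5, "dy": -2.4, "dz": 0, "turn": -8.5},
    {"jaw": -0.35, "dx": 2.9, "dy": -2.0, "dz": 0, "turn": -8.5},
    {"jaw": -0.35, "dx": 3.1, "dy": -1.6, "dz": 0, "turn": -8.5},
    {"jaw": -0.35, "dx": 3.3, "dy": -1.1, "dz": 0, "turn": -8.5},
    {"jaw": -0.35, "dx": 3.5, "dy": -0.6, "dz": 0, "turn": -8.5},
    {"jaw": -0.35, "dx": 3.5, "dy": 0, "dz": 0, "turn": -8.5},
    {"jaw": -0.35, "dx": 3.5, "dy": 0.5, "dz": 0, "turn": -8.5},
    {"jaw": -0.35, "dx": 3.4, "dy": 1.0, "dz": 0, "turn": -8.5},
    {"jaw": -0.35, "dx": 3.2, "dy": 1.5, "dz": 0, "turn": -8.5},
    {"jaw": -0.35, "dx": 2.9, "dy": 1.9, "dz": 0, "turn": -8.5},
    {"jaw": -0.35, "dx": 2.6, "dy": 2.3, "dz": 0, "turn": -8.5},
    {"jaw": -0.35, "dx": 2.2, "dy": 2.7, "dz": 0, "turn": -8.5},
    {"jaw": -0.35, "dx": 1.8, "dy": 3.0, "dz": 0, "turn": -8.5},
    {"jaw": -0.35, "dx": 1.3, "dy": 3.2, "dz": 0, "turn": -8.5},
    {"jaw": -0.35, "dx": 0.9, "dy": 3.4, "dz": 0, "turn": -8.5},
    {"jaw": -0.35, "dx": 0.4, "dy": 3.5, "dz": 0, "turn": -8.5},
    {"jaw": -0.35, "dx": -0.2, "dy": 3.5, "dz": 0, "turn": -8.5},
    {"jaw": -0.35, "dx": -0.7, "dy": 3.4, "dz": 0, "turn": -8.5},
    {"jaw": -0.35, "dx": -1.2, "dy": 3.3, "dz": 0, "turn": -8.5},
    {"jaw": -0.35}
  ]
}}

```text
$.series[19]: bad value
```

Run:
```python
from plan import *
s=env.state();print(s['time'],yaw(),s['position'],s['joint_positions'],s['gripper_width'])
c=cam('wrist','w1')
print(proj(c,[[491,86.5,82],[491,86.5,50],[562.5,93,54],[621.8,-3.3,46]]))
```

```text
0.3 -66.4637868547264 [ 229.61904399 -527.00641323  246.43400764] [-1.36628615e+00  1.81023888e-01  1.60731919e+00  1.84455186e-05
  1.35375951e+00 -2.06278185e-01] 0.9974112146846214
[[ -22.58770696 -159.19495131]
 [ -79.88745742 -227.52582504]
 [  25.96292842 -173.39899779]
 [  50.84610119 -273.73431806]]
```

View pics/w1.png

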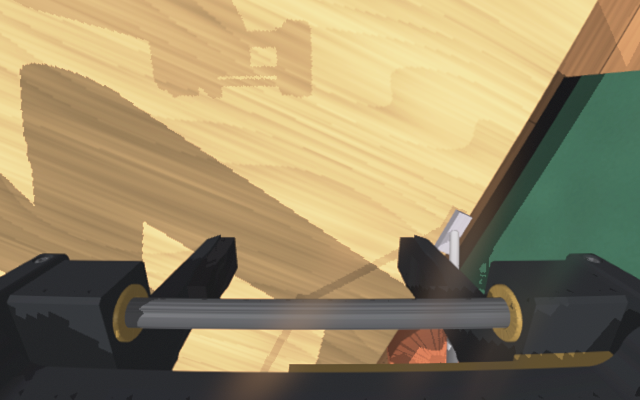

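The call was refused because every row needs all its keys, so nothing moved and the picture is unchanged. I'll resend it with full rows.

Call:
{"api": "drive_tool", "payload": {
  "series": [
    {"jaw": -0.35, "dx": 2.5, "dy": -2.4, "dz": 0, "turn": -8.5},
    {"jaw": -0.35, "dx": 2.9, "dy": -2.0, "dz": 0, "turn": -8.5},
    {"jaw": -0.35, "dx": 3.1, "dy": -1.6, "dz": 0, "turn": -8.5},
    {"jaw": -0.35, "dx": 3.3, "dy": -1.1, "dz": 0, "turn": -8.5},
    {"jaw": -0.35, "dx": 3.5, "dy": -0.6, "dz": 0, "turn": -8.5},
    {"jaw": -0.35, "dx": 3.5, "dy": 0, "dz": 0, "turn": -8.5},
    {"jaw": -0.35, "dx": 3.5, "dy": 0.5, "dz": 0, "turn": -8.5},
    {"jaw": -0.35, "dx": 3.4, "dy": 1.0, "dz": 0, "turn": -8.5},
    {"jaw": -0.35, "dx": 3.2, "dy": 1.5, "dz": 0, "turn": -8.5},
    {"jaw": -0.35, "dx": 2.9, "dy": 1.9, "dz": 0, "turn": -8.5},
    {"jaw": -0.35, "dx": 2.6, "dy": 2.3, "dz": 0, "turn": -8.5},
    {"jaw": -0.35, "dx": 2.2, "dy": 2.7, "dz": 0, "turn": -8.5},
    {"jaw": -0.35, "dx": 1.8, "dy": 3.0, "dz": 0, "turn": -8.5},
    {"jaw": -0.35, "dx": 1.3, "dy": 3.2, "dz": 0, "turn": -8.5},
    {"jaw": -0.35, "dx": 0.9, "dy": 3.4, "dz": 0, "turn": -8.5},
    {"jaw": -0.35, "dx": 0.4, "dy": 3.5, "dz": 0, "turn": -8.5},
    {"jaw": -0.35, "dx": -0.2, "dy": 3.5, "dz": 0, "turn": -8.5},
    {"jaw": -0.35, "dx": -0.7, "dy": 3.4, "dz": 0, "turn": -8.5},
    {"jaw": -0.35, "dx": -1.2, "dy": 3.3, "dz": 0, "turn": -8.5},
    {"jaw": -0.35, "dx": 0, "dy": 0, "dz": 0, "turn": 0}
  ]
}}

```text
time: 2.85
position: [492.2, 85.8, 246.7]
ee_rot: [0.0, -0.046, 0.999, 0.0]
wrist_force: [-0.4, -0.1, 0.2]
gripper_width: 0.327
```

Run:
```python
from plan import *
s=env.state();print(s['time'],yaw(),s['position'],s['joint_positions'],s['gripper_width'])
c=cam('wrist','w1b')
print(proj(c,[[491,86.5,82],[491,86.5,50],[562.5,93,54],[621.8,-3.3,46]]))
```

```text
2.85 95.22371786925834 [492.16017283  85.78672806 246.68073378] [-6.56454235e-02  9.99203577e-03  1.79263379e+00  2.93940799e-04
  1.33895817e+00 -1.72768036e+00] 0.3266301422660868
[[316.92966285 179.54846112]
 [316.92405805 172.65864118]
 [316.86856273 231.9700991 ]
 [237.69886638 265.32519529]]
```

View pics/w1b.png

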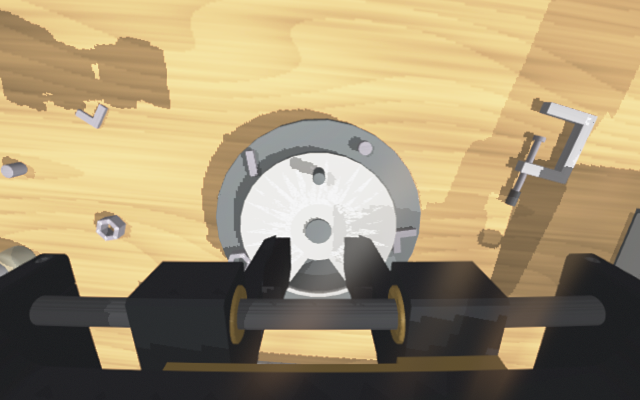

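The wrist view shows the hub at (317,231), as predicted. The post top is at (319,173) with its shadow to the left, the stray nut at (110,228), and the jaws straddle the view line. Next I'll refine the post and the stray nut from here.

Run:
```python
from plan import *
c=cam('wrist')
im=np.ascontiguousarray(c['pixels'][:,:,::-1])
a=cv2.resize(im[150:250,80:140],None,fx=5,fy=5);b=cv2.resize(im[150:250,270:370],None,fx=5,fy=5)
cv2.imwrite('pics/w1z.png',np.hstack([a,b]))
print(ray(c,(317,231),54),ray(c,(319,171),82),ray(c,(319,181),50),ray(c,(110,226),16))
```

```text
[[560.66649964  91.71828182  54.        ]] [[481.26959283  86.69636087  82.        ]] [[500.01581161  88.61025314  50.        ]] [[ 595.99347829 -186.38206225   16.        ]]
```

View pics/w1z.png

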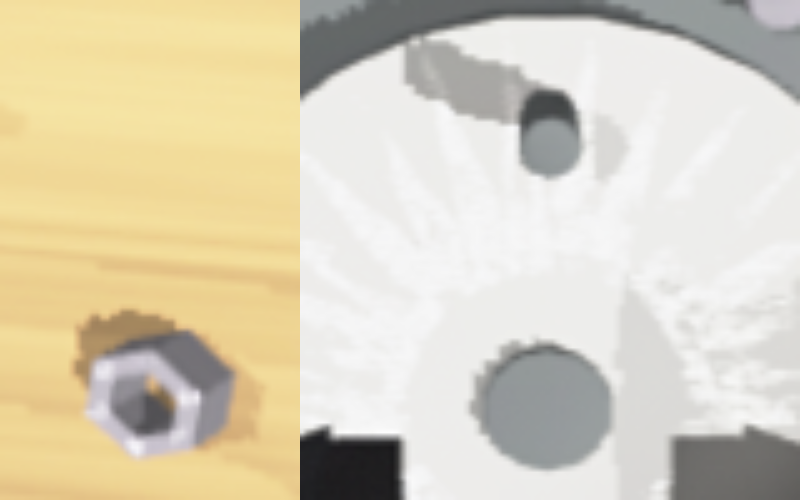

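Post and hub both sit within about 3 mm of prediction, inside the ±7 mm cage play. I'll lower the jaws over the post.

Call:
{"api": "drive_tool", "payload": {
  "series": [
    {"jaw": -0.35, "dx": 0, "dy": 0, "dz": 4, "turn": 0},
    {"jaw": -0.35, "dx": 0, "dy": 0, "dz": 4, "turn": 0},
    {"jaw": -0.35, "dx": 0, "dy": 0, "dz": 4, "turn": 0},
    {"jaw": -0.35, "dx": 0, "dy": 0, "dz": 3, "turn": 0},
    {"jaw": -0.35, "dx": 0, "dy": 0, "dz": 2, "turn": 0},
    {"jaw": -0.35, "dx": 0, "dy": 0, "dz": 1.3, "turn": 0},
    {"jaw": -0.35, "dx": 0, "dy": 0, "dz": 0, "turn": 0}
  ]
}}

```text
time: 3.82
position: [491.2, 83.5, 63.2]
ee_rot: [-0.001, -0.043, 0.999, 0.0]
wrist_force: [-0.2, 0.4, 0.6]
gripper_width: 0.323
```

```bash
python3 - <<'E'
from plan import *
s=env.state();print(s['position'],s['wrist_force'])
cam('side','s2')
# arc: TCP about axis, r 72, from 185.3 to 121.5, with trailing contact: -y jaw pushes so tcp lags/leads 7mm
ax=np.array([562.5,92.0]); 
p=s['position'][:2]; v=p-ax; print(np.hypot(*v),np.degrees(np.arctan2(*v[::-1])))
E
python3 - <<'E'
import cv2
cv2.imwrite('pics/s2z.png',cv2.resize(cv2.imread('pics/s2.png')[120:260,200:400],None,fx=4,fy=4))
E
```

```text
[491.2485938   83.54469696  63.21708475] [-0.22534904  0.40745657  0.59079713]
71.75134169749195 -173.23244035238557
```

View pics/s2z.png

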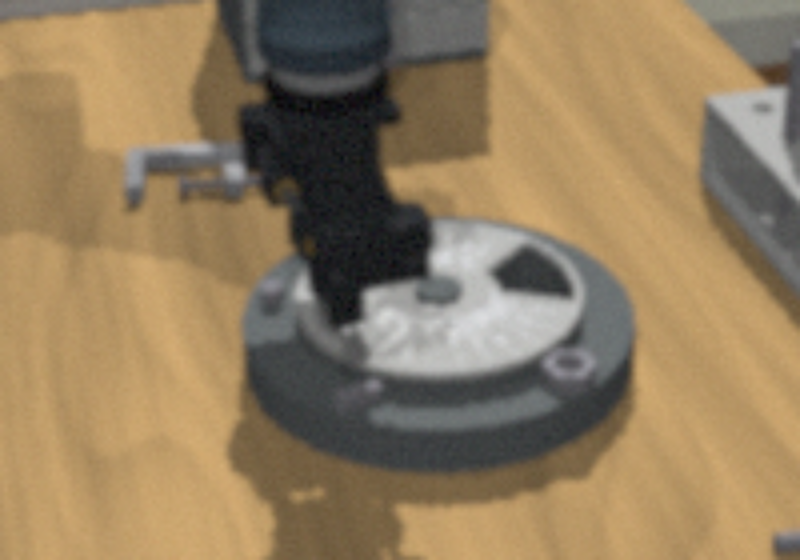

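The side view shows the fingers straddling the post just above the cap, with no contact force. I'll lead it clockwise along the 72 mm arc.

Call:
{"api": "drive_tool", "payload": {
  "series": [
    {"jaw": -0.35, "dx": -0.04, "dy": 0.74, "dz": 0, "turn": 5.9},
    {"jaw": -0.35, "dx": -0.04, "dy": 0.74, "dz": 0, "turn": 5.9},
    {"jaw": -0.35, "dx": -0.04, "dy": 0.74, "dz": 0, "turn": 5.9},
    {"jaw": -0.35, "dx": -0.04, "dy": 0.74, "dz": 0, "turn": 5.9},
    {"jaw": -0.35, "dx": -0.04, "dy": 0.74, "dz": 0, "turn": 5.9},
    {"jaw": -0.35, "dx": -0.04, "dy": 0.74, "dz": 0, "turn": 5.9},
    {"jaw": -0.35, "dx": -0.04, "dy": 0.74, "dz": 0, "turn": 5.9},
    {"jaw": -0.35, "dx": -0.04, "dy": 0.74, "dz": 0, "turn": 5.9},
    {"jaw": -0.35, "dx": -0.04, "dy": 0.74, "dz": 0, "turn": 5.9},
    {"jaw": -0.35, "dx": -0.04, "dy": 0.74, "dz": 0, "turn": 5.9},
    {"jaw": -0.35, "dx": -0.04, "dy": 0.74, "dz": 0, "turn": 5.9},
    {"jaw": -0.35, "dx": 0, "dy": 0, "dz": 0, "turn": 0}
  ]
}}

```text
time: 5.38
position: [528.5, 152.8, 64.8]
ee_rot: [0.001, 0.498, 0.867, 0.001]
wrist_force: [0.0, -1.2, -0.6]
gripper_width: 0.322
```

Run:
```python
from plan import *
s=env.state();p=s['position'];print(p,s['wrist_force'],yaw())
v=p[:2]-[562.5,92.5]; print(np.hypot(*v),np.degrees(np.arctan2(*v[::-1])))
a=cam('side','s3');b=cam('top','t3')
z=lambda n,r:cv2.resize(cv2.imread('pics/'+n+'.png')[r[0]:r[0]+130,r[1]:r[1]+130],None,fx=3,fy=3)
cv2.imwrite('pics/c3.png',np.hstack([z('s3',(130,240)),z('t3',(145,235))]))
```

```text
[528.54472241 152.81564051  64.84428187] [ 1.05846326e-03 -1.17794237e+00 -5.82800622e-01] 30.20001037799096
69.21659747561351 119.37775972363805
```

View pics/c3.png

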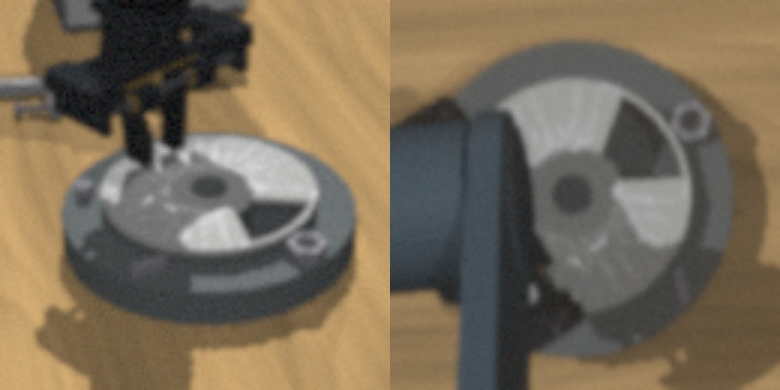

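The cap is turning: the opening now lies just short of the nut sample. I'll measure the remaining angle from the opening's two edges.

```bash
cat > ang.py <<'E'
from meas import *
def angs(ax=(562.5,92.8),thr=None,pol=False):
    c,up,h=measure(); ax=np.array(ax)
    g=cv2.cvtColor(up,cv2.COLOR_BGR2GRAY).astype(np.float32)
    # sample brightness along arcs on cap plane
    ths=np.arange(-100,-10,.25); res=[]
    for r in (50,58,66,74,82):
        X=np.c_[ax[0]+r*np.cos(np.radians(ths)),ax[1]+r*np.sin(np.radians(ths)),np.full(len(ths),50.)]
        q=(proj(c,X)+.5)*4-.5
        v=cv2.remap(g,q[:,0].astype(np.float32).reshape(1,-1),q[:,1].astype(np.float32).reshape(1,-1),cv2.INTER_LINEAR).ravel()
        v=cv2.GaussianBlur(v.reshape(1,-1),(9,1),0).ravel()
        d=np.gradient(v); w=(ths<-15)&(ths>-98); d=np.where(w,d,0)
        res.append((r,ths[d.argmin()],ths[d.argmax()],round(float((ths[d.argmin()]+ths[d.argmax()])/2),2)))
    return res
E
python3 - <<'E'
from ang import *
for r in angs(): print(r)
E
```

```text
(50, np.float64(-75.5), np.float64(-33.0), -54.25)
(58, np.float64(-77.75), np.float64(-31.5), -54.62)
(66, np.float64(-79.5), np.float64(-29.5), -54.5)
(74, np.float64(-79.25), np.float64(-28.75), -54.0)
(82, np.float64(-81.75), np.float64(-27.75), -54.75)
```

The opening's mid-line is at −54.5° and the sample at −58.5°, so it needs 4° more.

Call:
{"api": "drive_tool", "payload": {
  "series": [
    {"jaw": -0.35, "dx": 0, "dy": 0.25, "dz": 0, "turn": 2},
    {"jaw": -0.35, "dx": 0, "dy": 0.25, "dz": 0, "turn": 2},
    {"jaw": -0.35, "dx": 0, "dy": 0, "dz": 0, "turn": 0}
  ]
}}

```text
time: 5.9
position: [532.2, 155.2, 63.8]
ee_rot: [0.0, 0.529, 0.849, 0.0]
wrist_force: [0.2, -1.1, -0.8]
gripper_width: 0.326
```

Run:
```python
from ang import *
for r in angs(): print(r)
s=env.state();print(s['position'],s['wrist_force'])
```

```text
(50, np.float64(-78.5), np.float64(-36.75), -57.62)
(58, np.float64(-80.5), np.float64(-34.25), -57.38)
(66, np.float64(-81.75), np.float64(-32.5), -57.12)
(74, np.float64(-83.25), np.float64(-32.75), -58.0)
(82, np.float64(-85.25), np.float64(-31.5), -58.38)
[532.12870385 155.17838969  63.71435844] [ 0.6069155  -0.7069979   0.25740124]
```

The opening is at −57.7°, which is within 1° (about 2 mm) of the sample. I'll back off the post, rise, and go over the nut.

Call:
{"api": "drive_tool", "payload": {
  "series": [
    {"jaw": -0.35, "dx": 0, "dy": -0.4, "dz": 0, "turn": 0},
    {"jaw": -0.35, "dx": 0, "dy": 0, "dz": -2, "turn": 0},
    {"jaw": -0.35, "dx": 0, "dy": 0, "dz": -4, "turn": 0},
    {"jaw": -0.35, "dx": 0, "dy": 0, "dz": -4, "turn": 0},
    {"jaw": -0.35, "dx": 0, "dy": 0, "dz": -4, "turn": 0},
    {"jaw": -0.35, "dx": 0, "dy": 0, "dz": 0, "turn": 0}
  ]
}}

```text
time: 6.7
position: [530.4, 153.5, 207.5]
ee_rot: [0.003, 0.529, 0.849, 0.002]
wrist_force: [0.5, -0.7, -0.1]
gripper_width: 0.326
```

Run:
```python
from plan import *
s=env.state();print(s['position'],yaw())
for r in plan(603,-190,200,15,10): print(r)
```

```text
[530.42987265 153.49355682 207.49995338] 26.15262710051076
[-3.4, -0.86, 0.07, 1.12]
[-3.42, -0.8, 0.07, 1.12]
[-3.43, -0.73, 0.07, 1.12]
[-3.45, -0.66, 0.07, 1.12]
[-3.46, -0.6, 0.07, 1.12]
[-3.47, -0.53, 0.07, 1.12]
[-3.48, -0.46, 0.07, 1.12]
[-3.49, -0.39, 0.07, 1.12]
[-3.5, -0.32, 0.07, 1.12]
[-3.5, -0.26, 0.07, 1.12]
```

Call:
{"api": "drive_tool", "payload": {
  "series": [
    {"jaw": 0, "dx": -3.4, "dy": -0.9, "dz": 0.1, "turn": 1.1},
    {"jaw": 0, "dx": -3.4, "dy": -0.8, "dz": 0.1, "turn": 1.1},
    {"jaw": 0, "dx": -3.4, "dy": -0.7, "dz": 0.1, "turn": 1.1},
    {"jaw": 0, "dx": -3.45, "dy": -0.7, "dz": 0.1, "turn": 1.1},
    {"jaw": 0.2, "dx": -3.5, "dy": -0.6, "dz": 0.1, "turn": 1.1},
    {"jaw": 0.2, "dx": -3.5, "dy": -0.5, "dz": 0.1, "turn": 1.1},
    {"jaw": 0.2, "dx": -3.5, "dy": -0.5, "dz": 0, "turn": 1.1},
    {"jaw": 0.2, "dx": -3.5, "dy": -0.4, "dz": 0, "turn": 1.1},
    {"jaw": 0.2, "dx": -3.5, "dy": -0.3, "dz": 0, "turn": 1.1},
    {"jaw": 0.2, "dx": -3.5, "dy": -0.3, "dz": 0, "turn": 1.2},
    {"jaw": 0.2, "dx": 0, "dy": 0, "dz": 0, "turn": 0},
    {"jaw": 0.2, "dx": 0, "dy": 0, "dz": 0, "turn": 0}
  ]
}}

```text
time: 8.2
position: [599.7, -190.1, 196.4]
ee_rot: [-0.001, 0.609, 0.794, -0.0]
wrist_force: [0.5, -0.5, -0.4]
gripper_width: 0.599
```

Run:
```python
from plan import *
from ang import angs
s=env.state();print(s['position'],yaw(),s['gripper_width'])
c=cam('wrist','w4'); print(proj(c,[[603.5,-190.5,16],[603.5,-190.5,0],s['position']]))
for r in angs(): print(r)
im=cv2.imread('pics/w4.png'); cv2.imwrite('pics/w4z.png',cv2.resize(im[120:260,240:400],None,fx=4,fy=4))
```

```text
[ 599.69704782 -190.0961884   196.3879172 ] 15.0377722506393 0.5990113789676955
[[320.14052224 179.44770723]
 [320.01211741 176.05359274]
 [316.43602145 261.52350818]]
(50, np.float64(-78.25), np.float64(-36.75), -57.5)
(58, np.float64(-80.75), np.float64(-34.5), -57.62)
(66, np.float64(-83.5), np.float64(-32.5), -58.0)
(74, np.float64(-84.25), np.float64(-33.0), -58.62)
(82, np.float64(-85.25), np.float64(-31.75), -58.5)
```

View pics/w4.png

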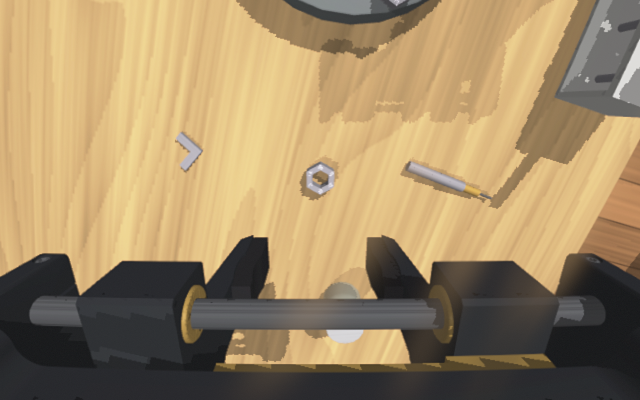

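View pics/w4z.png

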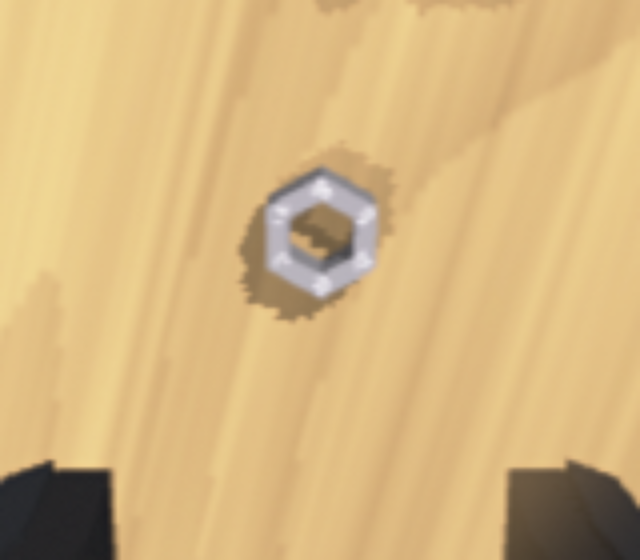

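The nut appears at (320,179), where top-view triangulation predicted (320.1,179.4), and its flats are square to the jaws. I'll lower and grip it with the tips at about 4 mm.

Call:
{"api": "drive_tool", "payload": {
  "series": [
    {"jaw": 0.2, "dx": -0.14, "dy": 0.36, "dz": 3, "turn": 0},
    {"jaw": 0.2, "dx": 0, "dy": 0, "dz": 4, "turn": 0},
    {"jaw": 0.2, "dx": 0, "dy": 0, "dz": 4, "turn": 0},
    {"jaw": 0.2, "dx": 0, "dy": 0, "dz": 3.5, "turn": 0},
    {"jaw": 0.2, "dx": 0, "dy": 0, "dz": 2, "turn": 0},
    {"jaw": 0.2, "dx": 0, "dy": 0, "dz": 1.2, "turn": 0},
    {"jaw": 0.2, "dx": 0, "dy": 0, "dz": 0.6, "turn": 0},
    {"jaw": 0.2, "dx": 0, "dy": 0, "dz": 0, "turn": 0},
    {"jaw": 0.2, "dx": 0, "dy": 0, "dz": 0, "turn": 0}
  ]
}}

```text
time: 9.43
position: [605.1, -191.7, 15.9]
ee_rot: [0.001, 0.609, 0.794, 0.0]
wrist_force: [-0.7, -0.1, 0.4]
gripper_width: 0.599
```

Run:
```python
from plan import *
s=env.state();print(s['position'],yaw(),s['wrist_force'])
cam('side','s5'); cv2.imwrite('pics/s5z.png',cv2.resize(cv2.imread('pics/s5.png')[180:340,280:460],None,fx=4,fy=4)[:600])
```

```text
[ 605.11402847 -191.71976845   15.86284198] 15.036346726096689 [-0.67129004 -0.07363706  0.43393789]
```

View pics/s5z.png

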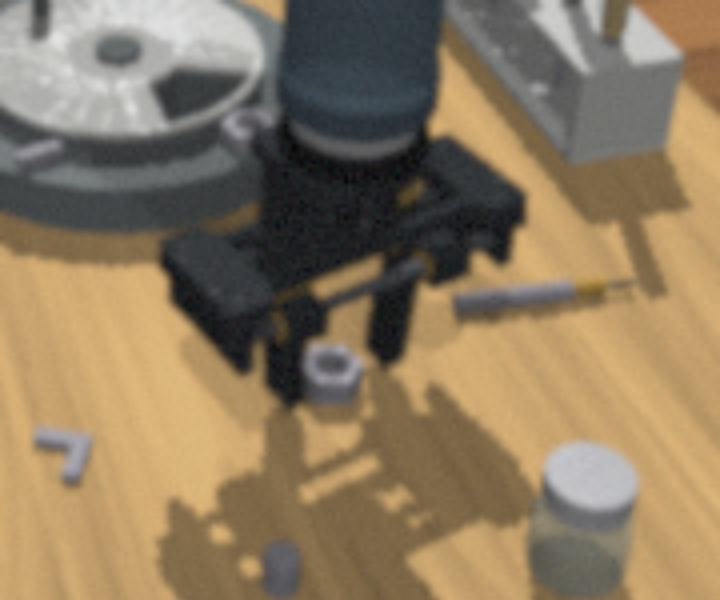

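Run:
```python
from plan import *
c=cam('side')
s=env.state(); print(s['position'])
q=lambda X:(proj(c,X)-[280,180]+.5)*4
print('nut top',q([603.5,-190.5,16]),'tcp',q(s['position']),'measured nut top pt', ray(c,np.array([332,362])/4-.5+[280,180],16))
c=cam('wrist','w6')
print(proj(c,[[603.5,-190.5,16]]))
```

```text
[ 604.91824238 -191.67592631   15.65897478]
nut top [[329.36417973 360.66063507]] tcp [[332.59242651 362.08093822]] measured nut top pt [[ 604.47926024 -191.87729224   16.        ]]
[[314.39591226 259.26155848]]
```

View pics/w6.png

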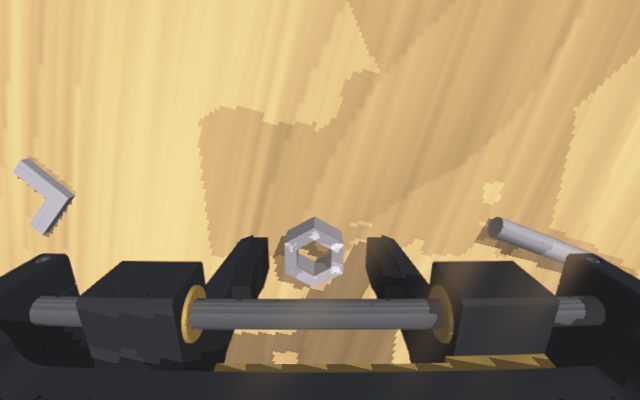

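Side and wrist views agree that the nut is centred between the jaws: nut at column 314, jaw gap centred on 317. I'll go 3 mm lower and close.

Call:
{"api": "drive_tool", "payload": {
  "series": [
    {"jaw": 0.2, "dx": 0, "dy": 0, "dz": 0.35, "turn": 0},
    {"jaw": -1, "dx": 0, "dy": 0, "dz": 0, "turn": 0},
    {"jaw": -1, "dx": 0, "dy": 0, "dz": 0, "turn": 0},
    {"jaw": -1, "dx": 0, "dy": 0, "dz": 0, "turn": 0},
    {"jaw": -1, "dx": 0, "dy": 0, "dz": 0, "turn": 0},
    {"jaw": -1, "dx": 0, "dy": 0, "dz": 0, "turn": 0},
    {"jaw": -1, "dx": 0, "dy": 0, "dz": 0, "turn": 0}
  ]
}}

```text
time: 10.45
position: [604.3, -191.3, 11.2]
ee_rot: [-0.0, 0.608, 0.794, -0.0]
wrist_force: [-1.2, 0.9, -1.8]
gripper_width: 0.339
```

Call:
{"api": "drive_tool", "payload": {
  "series": [
    {"jaw": -1, "dx": 0, "dy": 0, "dz": -2, "turn": 0},
    {"jaw": -1, "dx": 0, "dy": 0, "dz": -3, "turn": 0},
    {"jaw": -1, "dx": 0, "dy": 0, "dz": -3, "turn": 0},
    {"jaw": -1, "dx": 0, "dy": 0, "dz": -2, "turn": 0},
    {"jaw": -1, "dx": 0, "dy": 0, "dz": 0, "turn": 0},
    {"jaw": -1, "dx": 0, "dy": 0, "dz": 0, "turn": 0}
  ]
}}

```text
time: 11.2
position: [603.7, -191.0, 110.4]
ee_rot: [-0.001, 0.609, 0.794, -0.0]
wrist_force: [0.2, 0.3, -1.1]
gripper_width: 0.334
```

Run:
```python
from plan import *
s=env.state();print(s['position'],yaw(),s['wrist_force'],s['gripper_width']*88)
cam('side','s7'); cv2.imwrite('pics/s7z.png',cv2.resize(cv2.imread('pics/s7.png')[130:280,280:460],None,fx=4,fy=4)[:600])
a=np.radians(-58.3); d=np.array([562.5,92.8])+65*np.array([np.cos(a),np.sin(a)]); print(d)
for yw in (15,32):
  print(yw)
  for r in plan(d[0],d[1],s['position'][2],yw,6): print(r)
```

```text
[ 603.73088149 -191.00116425  110.37147841] 15.034906876206984 [ 0.15861319  0.26375853 -1.12068865] 29.39106254232854
[596.65565732  37.49727789]
15
[3.71, 0.88, -0.01, 0.01]
[3.71, 0.88, -0.01, 0.01]
[3.71, 0.88, -0.01, 0.01]
[3.71, 0.88, -0.01, 0.01]
[3.71, 0.88, -0.01, 0.01]
[3.71, 0.88, -0.01, 0.01]
32
[3.71, 0.88, -0.01, -2.83]
[3.66, 1.06, -0.01, -2.83]
[3.6, 1.24, -0.01, -2.83]
[3.54, 1.41, -0.01, -2.83]
[3.46, 1.59, -0.01, -2.83]
[3.38, 1.76, -0.01, -2.83]
```

View pics/s7z.png

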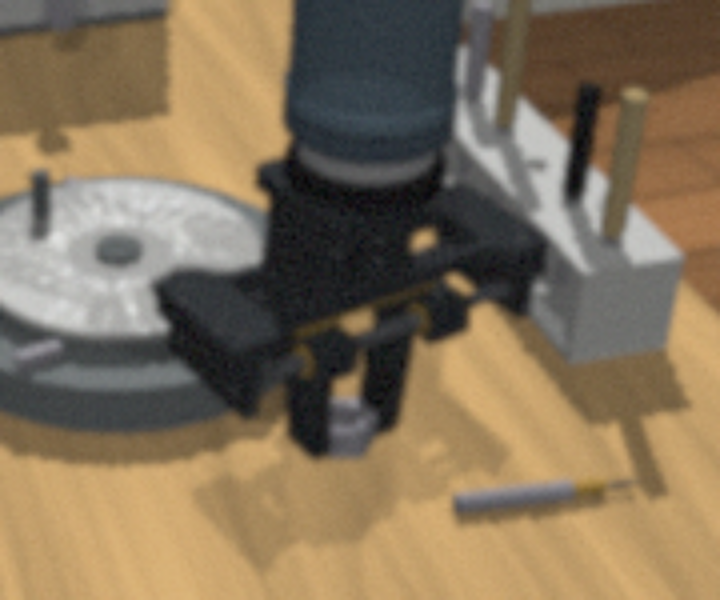

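The nut is held (opening 29.4 mm, hanging between the pads). I'll carry it over the opening.

Call:
{"api": "drive_tool", "payload": {
  "series": [
    {"jaw": -1, "dx": 3.7, "dy": 0.9, "dz": 0, "turn": -2.8},
    {"jaw": -1, "dx": 3.7, "dy": 1.1, "dz": 0, "turn": -2.8},
    {"jaw": -1, "dx": 3.6, "dy": 1.2, "dz": 0, "turn": -2.8},
    {"jaw": -1, "dx": 3.5, "dy": 1.4, "dz": 0, "turn": -2.8},
    {"jaw": -1, "dx": 3.5, "dy": 1.6, "dz": 0, "turn": -2.8},
    {"jaw": -1, "dx": 3.4, "dy": 1.7, "dz": 0, "turn": -2.8},
    {"jaw": -1, "dx": 0, "dy": 0, "dz": 0, "turn": 0},
    {"jaw": -1, "dx": 0, "dy": 0, "dz": 0, "turn": 0}
  ]
}}

```text
time: 12.25
position: [596.8, 37.1, 110.2]
ee_rot: [-0.001, 0.486, 0.874, -0.0]
wrist_force: [0.5, -0.8, -0.5]
gripper_width: 0.334
```

Run:
```python
from plan import *
s=env.state();print(s['position'],yaw(),s['gripper_width']*88)
c=cam('wrist','w8');cam('side','s8'); cv2.imwrite('pics/s8z.png',cv2.resize(cv2.imread('pics/s8.png')[110:250,240:400],None,fx=4,fy=4))
a=np.radians(-58.3); u=np.array([np.cos(a),np.sin(a)]);A=np.array([562.5,92.8])
print(proj(c,[list(A)+[54],list(A+40*u)+[50],list(A+89*u)+[50],list(A+112*u)+[46]]))
```

```text
[596.81937739  37.10271858 110.24007349] 31.83367322771324 29.40654208706964
[[316.7486074  123.99851283]
 [316.60570401 183.67073992]
 [316.44234876 248.47321465]
 [316.38824037 273.01852645]]
```

View pics/w8.png

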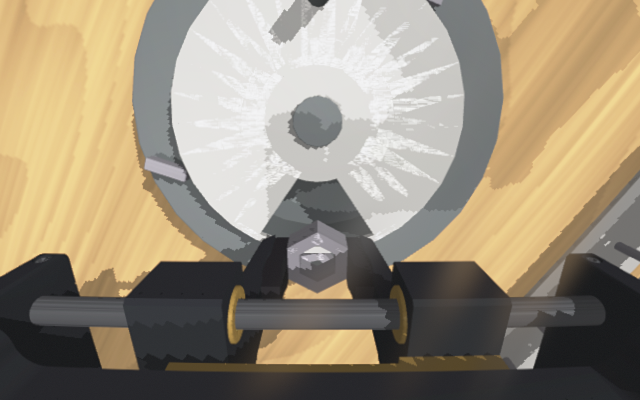

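View pics/s8z.png

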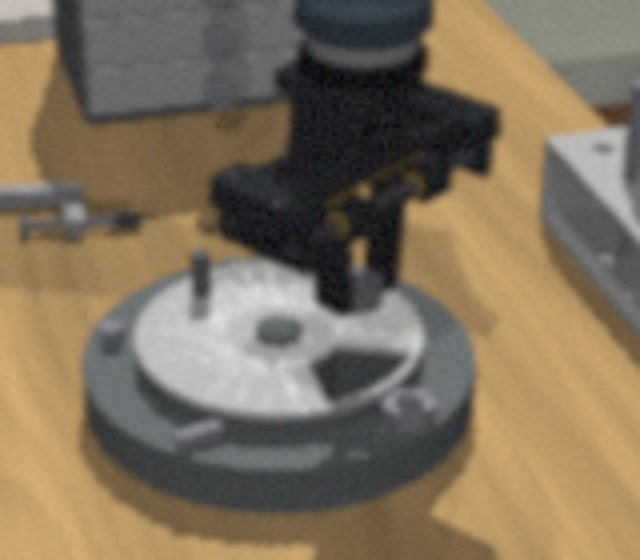

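The wrist view shows the opening centred at about column 320, with its inner edge at row 182 against a predicted 184. The nut is in line at column 318. I'll lower until the tips are just above the cap.

Call:
{"api": "drive_tool", "payload": {
  "series": [
    {"jaw": -1, "dx": 0, "dy": 0, "dz": 2, "turn": 0},
    {"jaw": -1, "dx": 0, "dy": 0, "dz": 1.6, "turn": 0},
    {"jaw": -1, "dx": 0, "dy": 0, "dz": 1, "turn": 0},
    {"jaw": -1, "dx": 0, "dy": 0, "dz": 0.2, "turn": 0},
    {"jaw": -1, "dx": 0, "dy": 0, "dz": 0, "turn": 0},
    {"jaw": -1, "dx": 0, "dy": 0, "dz": 0, "turn": 0}
  ]
}}

```text
time: 13.1
position: [597.8, 37.4, 63.9]
ee_rot: [0.001, 0.486, 0.874, 0.0]
wrist_force: [-0.6, 0.6, -1.2]
gripper_width: 0.335
```

Run:
```python
from plan import *
s=env.state();print(s['position'],yaw(),s['wrist_force'])
cam('wrist','w9');cam('side','s9'); cv2.imwrite('pics/s9z.png',np.hstack([cv2.resize(cv2.imread('pics/s9.png')[150:250,280:380],None,fx=4,fy=4),cv2.resize(cv2.imread('pics/w9.png')[150:350,220:420],None,fx=2,fy=2)]))
```

```text
[597.80332488  37.39568612  63.86521683] 31.84386105355628 [-0.59753188  0.6041988  -1.19847142]
```

View pics/s9z.png

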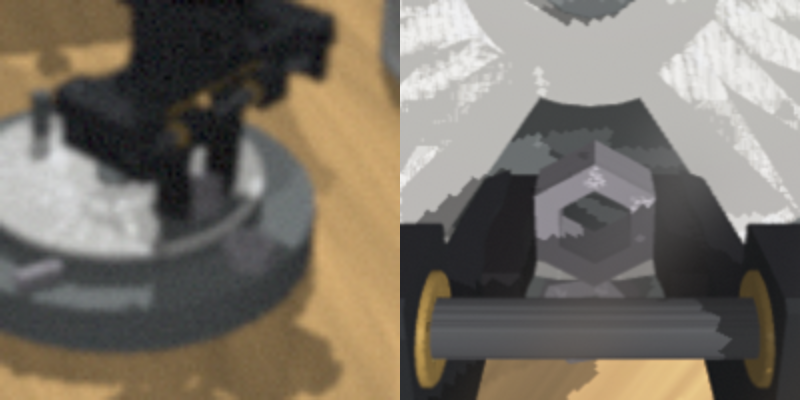

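The nut sits inside the wedge outline: a gap shows on the inner side and the cap rim is visible outside it. I'll release.

Call:
{"api": "drive_tool", "payload": {
  "series": [
    {"jaw": 0.1, "dx": 0, "dy": 0, "dz": 0, "turn": 0},
    {"jaw": 0.1, "dx": 0, "dy": 0, "dz": 0, "turn": 0},
    {"jaw": 0.1, "dx": 0, "dy": 0, "dz": 0, "turn": 0},
    {"jaw": 0.1, "dx": 0, "dy": 0, "dz": 0, "turn": 0},
    {"jaw": 0.1, "dx": 0, "dy": 0, "dz": -2, "turn": 0},
    {"jaw": 0.1, "dx": 0, "dy": 0, "dz": -4, "turn": 0},
    {"jaw": 0.1, "dx": 0, "dy": 0, "dz": -4, "turn": 0},
    {"jaw": 0.1, "dx": 0, "dy": 0, "dz": -4, "turn": 0},
    {"jaw": 0.1, "dx": -4, "dy": 0, "dz": 0, "turn": 0},
    {"jaw": 0.1, "dx": -4, "dy": 0, "dz": 0, "turn": 0},
    {"jaw": 0.1, "dx": 0, "dy": 0, "dz": 0, "turn": 0}
  ]
}}

```text
time: 14.58
position: [640.7, -33.0, 204.9]
ee_rot: [0.001, 0.487, 0.873, 0.0]
wrist_force: [-0.1, 0.5, 0.2]
gripper_width: 0.546
```

Run:
```python
from plan import *
from ang import angs
s=env.state();print(s['time'],s['position'],s['wrist_force'],s['gripper_width'])
c=cam('wrist','w10');cam('side','s10');cam('top','t10')
a=np.radians(-58.3); u=np.array([np.cos(a),np.sin(a)]);A=np.array([562.5,92.8])
print(proj(c,[list(A+64*u)+[50],list(A+64*u)+[21],list(A+112*u)+[46]]))
for r in angs(): print(r)
z=lambda n,r:cv2.resize(cv2.imread('pics/'+n+'.png')[r[0]:r[0]+130,r[1]:r[1]+130],None,fx=3,fy=3)
cv2.imwrite('pics/c10.png',np.hstack([z('s10',(130,240)),z('t10',(145,235))]))
```

```text
14.575 [640.7247864  -32.97815091 204.89693852] [-0.07432804  0.53515128  0.2175586 ] 0.5460407321912222
[[315.66804561  95.8697397 ]
 [315.72944596  96.44952838]
 [315.73475567 147.02009526]]
(50, np.float64(-43.0), np.float64(-21.0), -32.0)
(58, np.float64(-65.5), np.float64(-73.5), -69.5)
(66, np.float64(-66.25), np.float64(-72.75), -69.5)
(74, np.float64(-76.5), np.float64(-71.5), -74.0)
(82, np.float64(-77.75), np.float64(-18.0), -47.88)
```

View pics/w10.png

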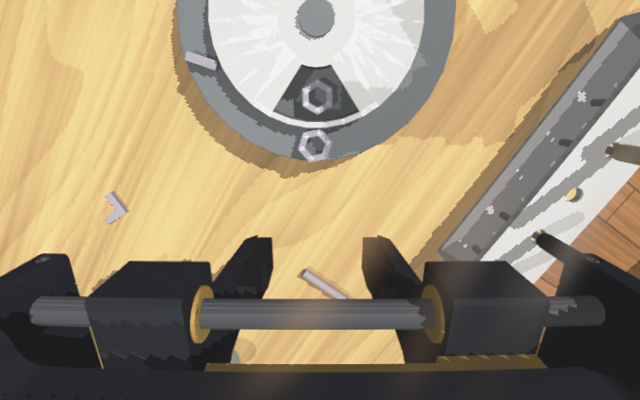

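View pics/c10.png

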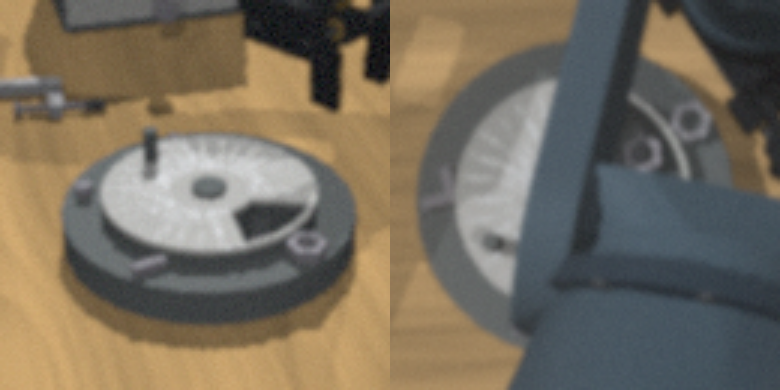

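The wrist view shows the nut lying flat at (318,97), inside the opening. Hub (316,17), nut and sample (314,146) are in one line. The side view no longer shows the nut above the cap, so it is inside. The arm is clear.

```bash
python3 -c "
from bench import env
print(env.finish_job())"
```

```text
the job is handed in; nothing more can be done
None
```

The stray nut is in the hex nut sample's compartment, and the job was handed in at about 15 s of the 54 s allowed. The hand-in reports no verdict.

**What I did:** I caged the post between partly open jaws and led the cap round about 63° clockwise. I then gripped the nut across its flats (opening read 29.4 mm), dropped it through the opening from just above the cap, and withdrew.

**Last checks:**
- **Cap:** before the drop, the top camera put the opening's mid-line at about −58° and the sample at −58.5°. After the drop, the wrist view shows hub, opening, nut and sample in one line.
- **Nut:** it lies flat near the middle of the opening, within a few pixels of where a nut on the compartment floor should appear. The side view shows nothing sticking up above the cap.
- **Other things:** wrist forces stayed around 1–2 N. I saw no sign that anything else on the desk had moved, but I did not measure their positions again.

**Checks that failed or disagreed:**
- The final top-camera angle check gave meaningless values because the arm covered the cap, so I relied on the wrist view.
- An early wrist picture disagreed with the top camera by about 3 mm on the post and hub.
- My first move call was refused for an incomplete row; nothing moved, and I resent it.

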